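# Click the pill wheel on to the next dose

## Task

The weekly pill dispenser on the hall shelf has only three of its pockets filled. With a fingertip, flick the lobed edge of its blue wheel round the way the arrow on the lid points, until the filled pocket that comes first clicks to rest in line with the lid's opening; do not skip past that dose. Leave the dispenser standing flat where it is, and do not disturb the vase, keys, coin dish or phone.

Things in the scene. Friction and masses are not known exactly. Their poses are not given: they have to be found in the camera images.
- dispenser: White pill dispenser, loose on rubber feet, 0.65 to 0.95 kg: 115 deep (x), 140 wide (y), 43 mm high. Origin on the shelf under the wheel's upright axis; x points away from the robot from its flat front, y to the left, turned up to 0.35 rad. Front face x = -47 mm, back +68, sides y = +-70. Solid base z 3 to 20 mm, clear lid z 40 to 43; the wheel sticks out at the front between them.
- dose_wheel (a joint): Turn of the blue pill wheel about the dispenser's z axis, rad, growing the way of the black arrow on the lid (at the front towards +y; clockwise from above). Clicks to rest at multiples of 2 pi/7 = 0.8976, one pocket each; 0: first filled pocket at the opening. Starts 2, 3 or 4 clicks before it (about -1.80, -2.69, -3.59). Free to turn either way.
- wheel_front (a point): Middle of the wheel's front edge path: 58 mm from the axis, x = -58, y = 0, z = 29 mm in the dispenser's frame, fixed to the case. The wheel's rim has radius 47 mm (flush with the case front), z 22 to 36 mm, and 7 finger lobes 9 mm wide with round ends reaching 65 mm from the axis. At rest two lobes flank this point, ends centred at x = -55, y = -26 and y = +26 mm, 43 mm free between them.
- click_over (a point): Point where the wheel tips over a click: x = -58, y = +5, z = 29 mm in the dispenser's frame. Push the lobe at y = -26 mm from its right side towards +y (1 to 2 N) until its end has passed this point: the wheel snaps on alone, that lobe to y = +26 and the next to y = -26 mm. Let go earlier and it springs back. Pushing the case with over about 5 N makes it slide.
- next_dose (a point): Centre of the first filled pocket in the wheel, 32 mm from the axis, 30 mm above the shelf. Three neighbouring pockets each hold an orange capsule and a red tablet on the white floor, seen through the clear lid; the other four are empty. The first filled one is the one that reaches the opening first when the wheel turns the arrow's way.
- opening (a point): Centre of the lid's opening, a cut-out 28 mm wide and 27 mm deep with a black frame, at the middle of the lid's front edge: x = -32, y = 0, z = 43 mm in the dispenser's frame. The black arrow lies on the lid on its +y side.
- vase: Empty glass bud vase, 120 mm tall, 50 mm across its belly, loose and easily tipped; origin under its centre. To be left alone.
- keys: Steel key ring of 30 mm with two keys and a walnut fob, lying flat, about 105 mm long, 6 mm high, loose; origin at the ring's centre on the shelf. To be left alone.
- coin_dish: Round grey silicone coin holder, 90 mm across, 20 mm high, with coins in it, loose; origin under its centre. To be left alone.
- phone: Glossy white phone, 148 x 72 x 8 mm, lying loose on a round walnut charging pad (100 mm across, 10 mm high, fixed); origin under its centre, at the pad's top. To be left alone.

How it is judged:
On the way:
1. a finger pushes the dispenser's wheel (contact force between the fingers and dispenser above 0.3 N), for 0.05 s.
At the end, for the whole second after the job is handed in: The first filled pocket rests within 5 mm of the middle of the lid's opening, reached by the wheel turning forward; the wheel is still; the dispenser stands flat within 20 mm of where it stood; vase (upright), keys, coin dish and phone are within 15 mm of their places (horizontal distance between next_dose and opening below 0.005 m and value of joint dose_wheel between -0.16 and 0.16 rad and velocity of joint dose_wheel between -0.1 and 0.1 rad/s and distance of dispenser from where it was at the start of the episode below 0.02 m and angle between dispenser's own z axis and vertical below 0.05 rad and angle between vase's own z axis and vertical below 0.1 rad and distance of each of vase, keys, coin_dish, phone from where it was at the start of the episode below 0.015 m); the robot touches nothing.
It fails at once if the first filled pocket is turned past the opening (dose skipped), more than half a click (value of joint dose_wheel above 0.5 rad).
It fails at once if the wheel is taken round the wrong way, against the arrow, beyond four and a half clicks before the dose (value of joint dose_wheel below -4.1 rad).
It fails at once if the dispenser is lifted, tipped or pushed more than 20 mm (distance of dispenser from where it was at the start of the episode above 0.02 m or height (world z) of dispenser above 0.006 m or angle between dispenser's own z axis and vertical above 0.1 rad).
It fails at once if something other than the fingers presses on the dispenser (contact force between the arm and dispenser above 2 N).
It fails at once if the vase, keys, coin dish or phone is moved more than 15 mm, lifted, or the vase tipped (distance of any of vase, keys, coin_dish, phone from where it was at the start of the episode above 0.015 m or angle between vase's own z axis and vertical above 0.2 rad).
It also fails if it takes over 61 s, if anything falls off the work surface, if the arm or the gripper's body presses on something with over 40 N, if the wrist force passes 120 N, or if a joint passes its speed limit or range.

## Robot

A 6-joint arm with a two-finger parallel gripper is mounted at the origin on the work surface. World frame = base frame: x ahead of the robot, y to its left, z up, the work surface at z = 0. Lengths are in m, angles in rad, forces in N, time in s.
With the tool pointing down it reaches from about 0.375 to 0.975 m from the base axis. Payload 3.8 kg.
Tool frame: the origin (TCP) lies on the centre line of the jaws, within the pads' length; the fingertips stand 17 mm ahead of it and the grasp point (between the pads) lies 2 mm behind it (bot.tip_extent is the distance from the TCP to the fingertips, in m); z points along the fingers, y is the line along which they close (so a half turn about z gives the same grasp; the last joint's range is limited). The gripper opens to 85 mm and grips with 20 to 120 N. Pads are 22 mm wide; open, the fingers measure 114 mm over their backs; the gripper's body (76 mm by 85 mm) begins 54 mm behind the grasp point. The pads swing forward as they close: fully open they stand 13 mm farther back than shut.
Start: joints at [-1.203, 0.264, 1.604, -0, 1.274, -0.037], TCP at [0.266, -0.62, 0.248] pointing down, gripper open.
Joint ranges: [-2.63, 2.63], [-0.94, 2.18], [0.31, 2.57], [-1.31, 4.45], [0, 2.66], [-2.55, 2.55]. Speed limits (rad/s): [2.57, 2.57, 3.14, 3.14, 3.14, 3.14].

## Interface

Orientations are given as a rotation vector (axis times angle).
In Python, from workcell import readout, read_camera, finish_job, bot gives the robot as it stands.
- The arm moves only by the tool jog_arm, never from a script. Its argument "deltas" is one flat list of numbers, 7 for each row, row after row: the shift along the tool's x, y, z in m, then the turn, a rotation vector about the tool's x, y, z in degrees, then the gripper command: -1 is shut, 1 is fully open, values between are in proportion. A call has 1 to 8 rows; each row is the pose to reach, as a shift and turn from the pose commanded when the call began, along the tool's axes at that moment; what a row does not reach only later rows make up. A row lasts 1/10 s, in which the tool goes at most 50 mm and 8.59 degrees, less where a joint would pass 70% of its speed; a pose out of reach is approached as far as the arm can. A call with a gripper value outside its range is refused whole. The fingers move at their own pace and stop on an object; "squeeze" is the grip in N (left out, the last holds). Time passes only in rows, so rows that repeat a pose let the fingers close. It gives the time, the measured TCP pose, the force, the opening and the grip force at its end, in the units of the state.
- readout.read_state(): the state, without advancing time (a new reading comes with each control period).
- read_camera(name): name is "scene" or "top"; returns a dict with "color" (400x640x3 uint8, blue, green, red), "fx", "fy", "cx", "cy" (pixels), "dist" ([k1, k2, p1, p2, k3] as OpenCV has them; the pictures are not rectified), "origin" and "attitude" of the camera in the world. Camera axes: x right, y down, z forward; pixel columns grow to the right and rows downward; lengths in m; the calibration is good to about 2 mm. A picture is of the moment at which its call begins. There is no depth.
- finish_job(): hands the job in; it is judged then, once.
The state is a dict: "time": time; "q": joint angles; "joint_vel": joint speeds; "joint_torque": joint torques, N m; "tool_pos": TCP position; "tcp_rot": TCP orientation; "wrist_force": force on the tool from outside, world axes, zero at the start; "torque": the same for the moment, N m; "width": opening from 0.0 (shut) to 1.0 (fully open); "grip_force": force on a finger pad.
Only numpy, scipy, OpenCV 4.12 (cv2) and the standard library are available. Lean on these libraries where they do the work, as an engineer would, in place of code of your own. Each camera call takes 0.05 s, during which the arm holds its last target. There are 200 camera calls.

## Working session

There is one attempt and no reset: what is moved stays moved. The work goes in short steps, Python scripts to look and compute and a tool call to move; the robot and the scene stay as the last step left them, time stands still between calls to the robot, and variables do not carry over. Pictures are saved under pics/ and viewed, at most 10 in all, crops included, and the job is handed in when it is done.

Besides the shell and the picture viewer there is one more tool, called after "Request:" as name(argument=value, ...), one argument or row to a line, values as JSON. jog_arm: Moves the arm, as the interface text tells. Its arguments: {"type":"object","properties":{"deltas":{"type":"array"},"squeeze":{"type":"number"}},"required":["deltas"]}

```bash
mkdir -p pics; ls; python3 - <<'E'
from workcell import readout, read_camera, bot
import cv2
for n in("scene","top"):
    c=read_camera(n); cv2.imwrite(f"pics/{n}0.png",c["color"]); print(n,{k:v for k,v in c.items() if k!="color"})
print(readout.read_state())
E
```

```text
pics
scene {'fx': 424.0663387669988, 'fy': 424.0663387669988, 'cx': 325.76292154462936, 'cy': 207.91867764018076, 'dist': array([-0.02913457,  0.        ,  0.        ,  0.        ,  0.        ]), 'origin': array([1.03734163, 0.70406159, 0.9117365 ]), 'attitude': array([-0.70920748, -2.62201592,  1.07396526])}
top {'fx': 446.0254751638864, 'fy': 446.0254751638864, 'cx': 311.3137680479453, 'cy': 203.79748411161074, 'dist': array([-0.00926282,  0.        ,  0.        ,  0.        ,  0.        ]), 'origin': array([0.49152012, 0.00505737, 1.20914872]), 'attitude': array([-2.17707535,  2.1669019 , -0.07761732])}
{'time': 0.1, 'q': array([-1.20289709e+00,  2.64691705e-01,  1.60526401e+00,  3.90351374e-05,
        1.27370143e+00, -3.69122903e-02]), 'joint_vel': array([ 3.83083673e-04, -1.42976092e-03, -3.20128591e-03,  9.64039235e-05,
       -6.84640700e-04, -9.90881578e-04]), 'joint_torque': array([-6.85571536e-05, -5.16707003e+01, -3.68590450e+01, -8.42995540e-07,
        6.30486145e-03, -1.75312454e-05]), 'tool_pos': array([ 0.2656182 , -0.61984781,  0.24706278]), 'tcp_rot': array([-3.07546236e+00, -6.31115350e-01,  4.76112556e-04]), 'wrist_force': array([-0.60256235, -0.2996228 ,  0.43041193]), 'torque': array([0.02323012, 0.07166581, 0.02403001]), 'grip_force': 0.0, 'width': 0.9997264727619025}
```

View pics/top0.png

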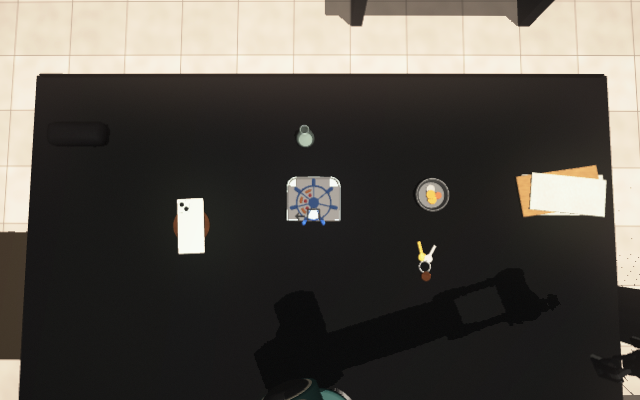

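View pics/scene0.png

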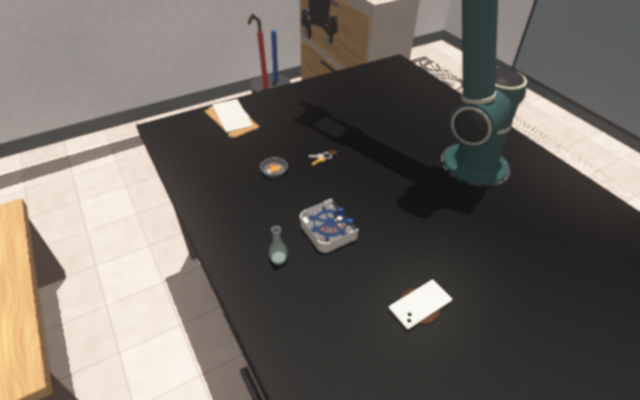

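The top view shows the dispenser at about (314,200), nearly unrotated, with its lobes at (304,222) and (324,222). The phone is at (190,226), vase (305,137), dish (432,194) and keys (426,262). Next I'll warp the dispenser area to a metric plane.

```bash
cat > h.py <<'E'
from workcell import readout, read_camera
import cv2, numpy as np
def proj(c,P):
    R=cv2.Rodrigues(c["attitude"])[0].T
    K=np.array([[c["fx"],0,c["cx"]],[0,c["fy"],c["cy"]],[0,0,1]])
    return cv2.projectPoints(np.asarray(P,float).reshape(-1,1,3),cv2.Rodrigues(R)[0],-R@c["origin"],K,c["dist"])[0][:,0]
def warp(c,x,y,z,half,n):
    # picture: up=+x, left=+y, metric at height z
    s=np.linspace(-half,half,n); Y,X=np.meshgrid(y-s,x-s)
    p=proj(c,np.stack([X,Y,0*X+z],-1)).astype(np.float32).reshape(n,n,2)
    return cv2.remap(c["color"],p[...,0],p[...,1],cv2.INTER_CUBIC)
E
python3 - <<'E'
from h import *
c=read_camera("top")
a=warp(c,.5,0,.036,.1,600); cv2.imwrite("pics/w1.png",a)
print(proj(c,[[.5,0,.036],[.6,0,.036]]))
E
```

```text
[[318.99976302 238.34248761]
 [319.14303129 200.36797886]]
```

View pics/w1.png

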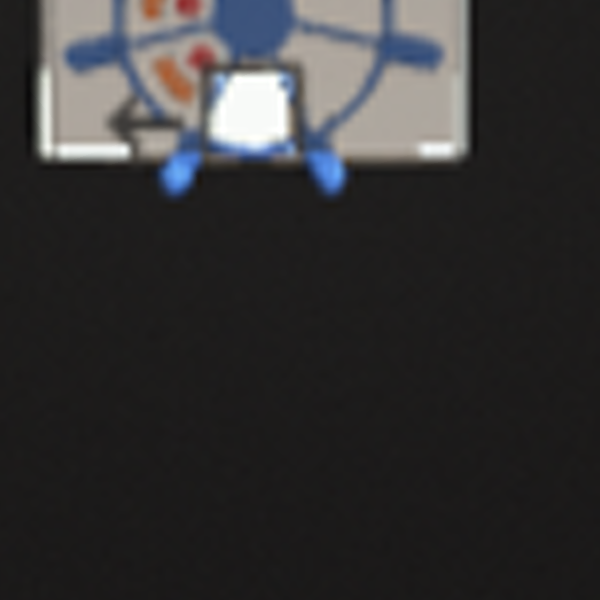

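The warp was centred too low: the axis is near (253,15). The front lobes are at (178,175) and (325,170). I'll recentre it.

```bash
python3 - <<'E'
from h import *
c=read_camera("top")
cv2.imwrite("pics/w2.png",warp(c,.6,.015,.036,.09,600))
E
```

```text
(no output)
```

View pics/w2.png

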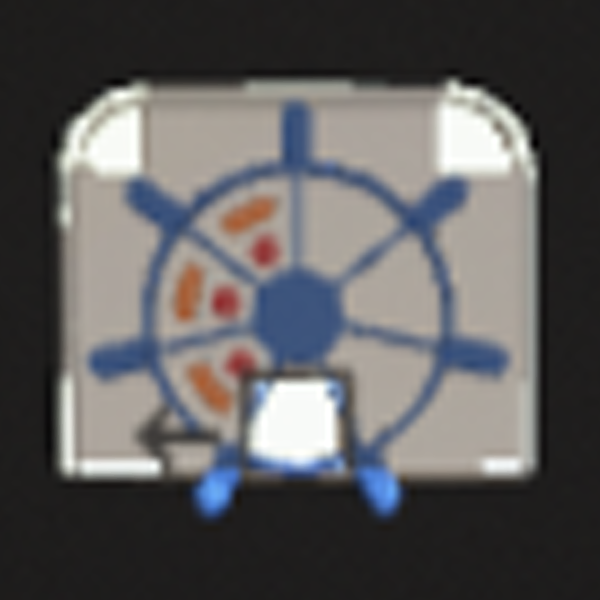

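Reading the warp at 0.3 mm/px:
- **Wheel axis:** pixel (297,313), which is world (0.596, 0.016). Yaw is about 0.
- **Filled pockets:** front-left, left and back-left. Going clockwise, back-left (255,230) reaches the opening first, so the wheel needs **4 clicks**.

I'll shut the gripper, align the tool with the world axes and approach in front of the case.

Request:
jog_arm(
  deltas=[0.026,-0.028,0,0,0,8,-1,0.053,-0.056,0,0,0,16,-1,0.085,-0.09,0.01,0,0,23.2,-1,0.117,-0.123,0.01,0,0,23.2,-1,0.149,-0.157,0.02,0,0,23.2,-1,0.181,-0.19,0.02,0,0,23.2,-1,0.213,-0.224,0.02,0,0,23.2,-1,0.213,-0.224,0.02,0,0,23.2,-1],
  squeeze=20,
)

```text
time: 1.0
tool_pos: [0.3744, -0.3259, 0.2278]
tcp_rot: [-3.139, -0.007, 0.0]
wrist_force: [-0.1, -0.2, 0.4]
width: -0.002
grip_force: 0.0
```

Request:
jog_arm(
  deltas=[0.015,-0.04,0.0,0,0,0,-1,0.03,-0.08,0.01,0,0,0,-1,0.045,-0.12,0.02,0,0,0,-1,0.06,-0.16,0.03,0,0,0,-1,0.075,-0.2,0.04,0,0,0,-1,0.09,-0.24,0.06,0,0,0,-1,0.1,-0.284,0.08,0,0,0,-1,0.1,-0.284,0.08,0,0,0,-1],
)

```text
time: 1.8
tool_pos: [0.4721, -0.0426, 0.1454]
tcp_rot: [-3.139, -0.008, 0.008]
wrist_force: [-0.6, -0.9, -0.3]
width: -0.002
grip_force: 0.0
```

Request:
jog_arm(
  deltas=[0,0,0.03,0,0,0,-1,0,0,0.06,0,0,0,-1,0,0,0.085,0,0,0,-1,0,0,0.1,0,0,0,-1,0,0,0.1,0,0,0,-1,0,0,0.1,0,0,0,-1],
)

```text
time: 2.4
tool_pos: [0.4737, -0.0476, 0.0486]
tcp_rot: [3.141, -0.001, -0.0]
wrist_force: [0.8, -0.3, 0.6]
width: -0.002
grip_force: 0.0
```

```bash
python3 - <<'E'
from h import *
s=readout.read_state(); print(s["tool_pos"],s["tcp_rot"])
c=read_camera("top"); a=warp(c,.56,.0,.036,.09,500)
d=read_camera("scene"); p=proj(d,[[.55,0,.03]])[0].astype(int); b=cv2.resize(d["color"][p[1]-35:p[1]+25,p[0]-40:p[0]+40],None,fx=6,fy=6,interpolation=2)[:,:300*1]
b=cv2.resize(d["color"][p[1]-50:p[1]+50,p[0]-30:p[0]+30],(300,500),interpolation=2)
cv2.imwrite("pics/w3.png",np.hstack([a,b]))
E
```

```text
[ 0.47368946 -0.0475524   0.04857774] [ 3.14134850e+00 -1.30011394e-03 -1.92799597e-04]
```

View pics/w3.png

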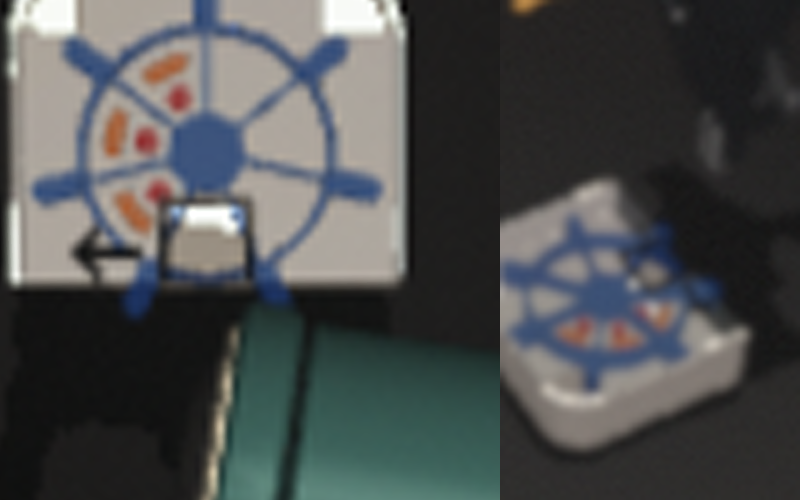

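The picture shows the dispenser undisturbed. The arm hides the finger from above, and the right front lobe is at (270,285). Now I'll ease the finger in beside that lobe.

Request:
jog_arm(
  deltas=[0.015,0,0.009,0,0,0,-1,0.03,0,0.009,0,0,0,-1,0.045,0,0.009,0,0,0,-1,0.058,0,0.009,0,0,0,-1,0.058,0,0.009,0,0,0,-1,0.058,0,0.009,0,0,0,-1],
)

```text
time: 3.1
tool_pos: [0.5316, -0.0468, 0.0398]
tcp_rot: [3.141, 0.0, 0.001]
wrist_force: [-0.1, -0.3, -0.2]
width: -0.001
grip_force: 0.0
```

Request:
jog_arm(
  deltas=[0,-0.006,0,0,0,0,-1,0,-0.012,0,0,0,0,-1,0,-0.018,0,0,0,0,-1,0,-0.024,0,0,0,0,-1,0,-0.028,0,0,0,0,-1,0,-0.032,0,0,0,0,-1,0,-0.036,0,0,0,0,-1],
)

```text
time: 3.8
tool_pos: [0.5312, -0.0104, 0.0392]
tcp_rot: [3.141, 0.0, -0.001]
wrist_force: [-2.0, -2.4, -0.6]
width: -0.002
grip_force: 1.1
```

Request:
jog_arm(
  deltas=[0,-0.004,0,0,0,0,-1,0,-0.008,0,0,0,0,-1,0,-0.012,0,0,0,0,-1,0,-0.016,0,0,0,0,-1,0,-0.02,0,0,0,0,-1,0,-0.022,0,0,0,0,-1,0,-0.022,0,0,0,0,-1],
)

```text
time: 4.5
tool_pos: [0.5315, 0.0117, 0.0393]
tcp_rot: [-3.142, -0.001, -0.0]
wrist_force: [-0.1, 0.1, -1.2]
width: 0.001
grip_force: 0.0
```

Request:
jog_arm(
  deltas=[-0.015,0,0,0,0,0,-1,-0.035,0,0,0,0,0,-1,-0.04,0.02,0,0,0,0,-1,-0.04,0.06,0,0,0,0,-1,-0.04,0.06,0,0,0,0,-1],
)

```text
time: 5.0
tool_pos: [0.4917, -0.0516, 0.0396]
tcp_rot: [3.14, -0.005, 0.002]
wrist_force: [0.4, 0.7, 0.0]
width: 0.002
grip_force: 0.0
```

```bash
python3 - <<'E'
from h import *
s=readout.read_state(); print(s["tool_pos"],s["tcp_rot"])
c=read_camera("top"); cv2.imwrite("pics/w4.png",warp(c,.58,.015,.036,.09,600))
E
```

```text
[ 0.49165912 -0.05163743  0.03962392] [ 3.14031514e+00 -4.52797421e-03  1.71525152e-03]
```

View pics/w4.png

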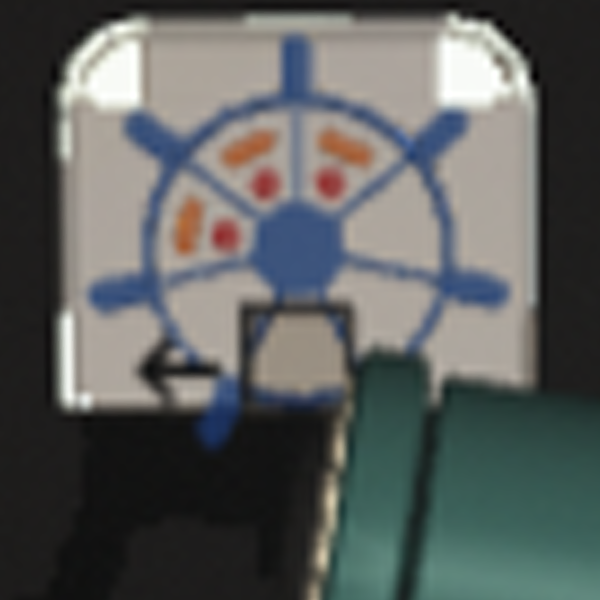

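That was exactly one click. The leading filled pocket is now back-right at (335,170), and the case hasn't moved (hub (297,247), as expected). Three clicks to go, so I'll repeat the same cycle.

Request:
jog_arm(
  deltas=[0,0,0,0,0,0,-1,0.02,0,0,0,0,0,-1,0.04,0,0,0,0,0,-1,0.04,0,0,0,0,0,-1,0.04,-0.008,0,0,0,0,-1,0.04,-0.016,0,0,0,0,-1,0.04,-0.022,0,0,0,0,-1,0.04,-0.026,0,0,0,0,-1],
)

```text
time: 5.85
tool_pos: [0.5283, -0.0221, 0.0384]
tcp_rot: [3.141, 0.002, -0.009]
wrist_force: [-8.3, -3.7, 2.7]
width: -0.003
grip_force: 3.4
```

Request:
jog_arm(
  deltas=[0,-0.005,0,0,0,0,-1,0,-0.01,0,0,0,0,-1,0,-0.015,0,0,0,0,-1,0,-0.02,0,0,0,0,-1,0,-0.025,0,0,0,0,-1,0,-0.03,0,0,0,0,-1,0,-0.034,0,0,0,0,-1,0,-0.034,0,0,0,0,-1],
)

```text
time: 6.65
tool_pos: [0.532, 0.012, 0.0397]
tcp_rot: [-3.141, -0.001, -0.002]
wrist_force: [0.8, -0.5, -0.7]
width: 0.004
grip_force: 0.0
```

Request:
jog_arm(
  deltas=[-0.015,0,0,0,0,0,-1,-0.035,0,0,0,0,0,-1,-0.04,0.02,0,0,0,0,-1,-0.04,0.06,0,0,0,0,-1,-0.04,0.06,0,0,0,0,-1],
)

```text
time: 7.15
tool_pos: [0.4921, -0.0516, 0.0399]
tcp_rot: [3.14, -0.004, 0.003]
wrist_force: [-0.1, 0.3, 1.0]
width: -0.003
grip_force: 0.0
```

```bash
python3 - <<'E'
from h import *
s=readout.read_state(); print(s["tool_pos"],s["tcp_rot"])
c=read_camera("top"); cv2.imwrite("pics/w5.png",warp(c,.58,.015,.036,.09,600))
E
```

```text
[ 0.49209867 -0.0516319   0.03987451] [ 3.14019139e+00 -4.31989918e-03  2.92809922e-03]
```

View pics/w5.png

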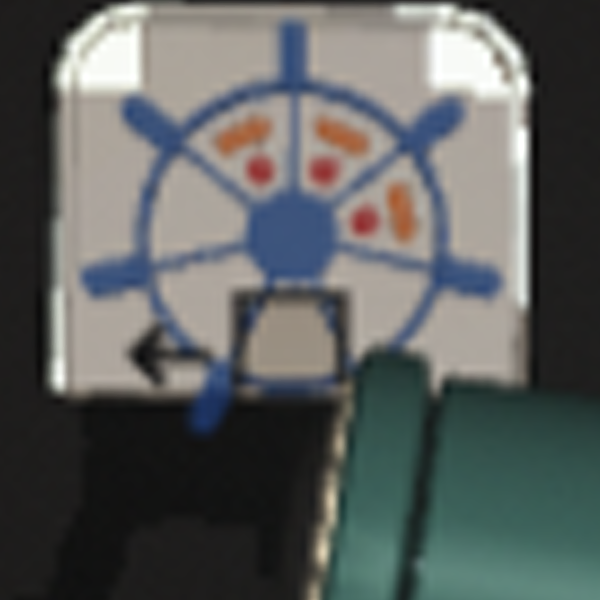

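A second click is done: the leading pocket is now at right (385,215). But the case slid about 4 mm (hub at (291,236)). The finger's corner rode on the lobe's round end, with about −8 N in x. I'll go 6.5 mm deeper, so the contact is on the lobe's flank, and push more slowly.

Request:
jog_arm(
  deltas=[0,0,0,0,0,0,-1,0.015,0,0,0,0,0,-1,0.03,0,0,0,0,0,-1,0.042,0,0,0,0,0,-1,0.046,0,0,0,0,0,-1,0.0465,0,0,0,0,0,-1,0.0465,-0.006,0,0,0,0,-1,0.0465,-0.012,0,0,0,0,-1],
)

```text
time: 8.0
tool_pos: [0.5373, -0.0362, 0.039]
tcp_rot: [-3.141, 0.001, 0.001]
wrist_force: [-0.3, 0.7, -0.1]
width: -0.001
grip_force: 0.0
```

Request:
jog_arm(
  deltas=[0,-0.003,0,0,0,0,-1,0,-0.006,0,0,0,0,-1,0,-0.008,0,0,0,0,-1,0,-0.01,0,0,0,0,-1,0,-0.012,0,0,0,0,-1],
)

```text
time: 8.5
tool_pos: [0.5377, -0.0247, 0.0393]
tcp_rot: [3.141, -0.0, -0.001]
wrist_force: [-0.9, -1.0, 0.0]
width: 0.001
grip_force: 0.6
```

Request:
jog_arm(
  deltas=[0,-0.002,0,0,0,0,-1,0,-0.005,0,0,0,0,-1,0,-0.008,0,0,0,0,-1,0,-0.011,0,0,0,0,-1],
)

```text
time: 8.9
tool_pos: [0.5377, -0.0135, 0.0392]
tcp_rot: [3.141, -0.0, -0.001]
wrist_force: [-0.5, -1.8, -0.1]
width: -0.001
grip_force: 0.9
```

Request:
jog_arm(
  deltas=[0,-0.003,0,0,0,0,-1,0,-0.007,0,0,0,0,-1,0,-0.011,0,0,0,0,-1,0,-0.015,0,0,0,0,-1,0,-0.019,0,0,0,0,-1,0,-0.023,0,0,0,0,-1,0,-0.027,0,0,0,0,-1,0,-0.027,0,0,0,0,-1],
)

```text
time: 9.7
tool_pos: [0.5381, 0.0139, 0.0393]
tcp_rot: [-3.141, -0.001, -0.0]
wrist_force: [0.3, -0.0, 0.2]
width: 0.001
grip_force: 0.0
```

Request:
jog_arm(
  deltas=[-0.015,0,0,0,0,0,-1,-0.035,0,0,0,0,0,-1,-0.046,0.02,0,0,0,0,-1,-0.046,0.062,0,0,0,0,-1,-0.046,0.062,0,0,0,0,-1,-0.046,0.062,0,0,0,0,-1],
)

```text
time: 10.3
tool_pos: [0.4921, -0.0494, 0.0395]
tcp_rot: [-3.141, 0.004, -0.001]
wrist_force: [0.0, -0.3, -0.6]
width: 0.002
grip_force: 0.0
```

```bash
python3 - <<'E'
from h import *
s=readout.read_state(); print(s["tool_pos"],s["tcp_rot"])
c=read_camera("top"); cv2.imwrite("pics/w6.png",warp(c,.58,.015,.036,.09,600))
E
```

```text
[ 0.49209607 -0.04936419  0.03946647] [-3.14139811e+00  3.98696763e-03 -7.62584377e-04]
```

View pics/w6.png

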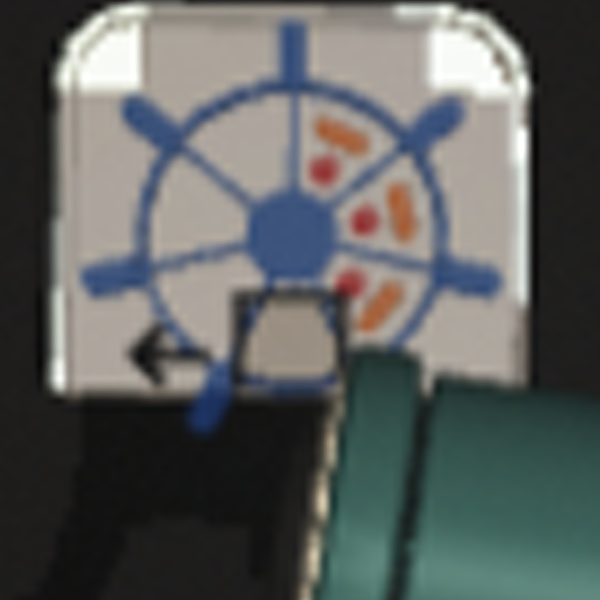

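The third click went cleanly with gentle forces, and the case didn't move (hub still (291,236)). The leading pocket is front-right at (365,300), so one more identical cycle.

Request:
jog_arm(
  deltas=[0,0,0,0,0,0,-1,0.015,0,0,0,0,0,-1,0.03,0,0,0,0,0,-1,0.042,0,0,0,0,0,-1,0.046,0,0,0,0,0,-1,0.046,0,0,0,0,0,-1,0.046,-0.006,0,0,0,0,-1,0.046,-0.012,0,0,0,0,-1],
)

```text
time: 11.15
tool_pos: [0.5374, -0.0362, 0.0391]
tcp_rot: [-3.141, 0.001, 0.001]
wrist_force: [-0.1, 0.6, -1.3]
width: -0.003
grip_force: 0.0
```

Request:
jog_arm(
  deltas=[0,-0.003,0,0,0,0,-1,0,-0.006,0,0,0,0,-1,0,-0.008,0,0,0,0,-1,0,-0.01,0,0,0,0,-1,0,-0.012,0,0,0,0,-1],
)

```text
time: 11.65
tool_pos: [0.5377, -0.0247, 0.0392]
tcp_rot: [3.141, 0.0, -0.001]
wrist_force: [-0.7, -1.5, 0.4]
width: 0.002
grip_force: 0.6
```

Request:
jog_arm(
  deltas=[0,-0.002,0,0,0,0,-1,0,-0.005,0,0,0,0,-1,0,-0.008,0,0,0,0,-1,0,-0.011,0,0,0,0,-1],
)

```text
time: 12.05
tool_pos: [0.5377, -0.0135, 0.0392]
tcp_rot: [3.141, -0.0, -0.001]
wrist_force: [-0.8, -1.3, 0.2]
width: -0.001
grip_force: 0.9
```

Request:
jog_arm(
  deltas=[0,-0.003,0,0,0,0,-1,0,-0.007,0,0,0,0,-1,0,-0.011,0,0,0,0,-1,0,-0.015,0,0,0,0,-1,0,-0.019,0,0,0,0,-1,0,-0.023,0,0,0,0,-1,0,-0.027,0,0,0,0,-1,0,-0.027,0,0,0,0,-1],
)

```text
time: 12.85
tool_pos: [0.5381, 0.0139, 0.0394]
tcp_rot: [-3.141, -0.001, -0.0]
wrist_force: [-0.0, 0.0, -0.3]
width: -0.0
grip_force: 0.0
```

Request:
jog_arm(
  deltas=[-0.015,0,0,0,0,0,-1,-0.035,0,0,0,0,0,-1,-0.05,0,-0.02,0,0,0,-1,-0.05,0.04,-0.04,0,0,0,-1,-0.05,0.08,-0.06,0,0,0,-1,-0.05,0.12,-0.08,0,0,0,-1,-0.05,0.12,-0.08,0,0,0,-1,-0.05,0.12,-0.08,0,0,0,-1],
)

```text
time: 13.65
tool_pos: [0.4883, -0.1075, 0.1199]
tcp_rot: [3.142, -0.004, 0.002]
wrist_force: [-0.6, -0.4, -0.4]
width: -0.002
grip_force: 0.0
```

```bash
python3 - <<'E'
from h import *
s=readout.read_state(); print(s["tool_pos"],s["joint_vel"])
c=read_camera("top"); cv2.imwrite("pics/w7.png",warp(c,.58,.015,.036,.09,600))
E
```

```text
[ 0.48830256 -0.10751314  0.11991286] [0.03355916 0.01400451 0.03515143 0.00569894 0.00300776 0.00412925]
```

View pics/w7.png

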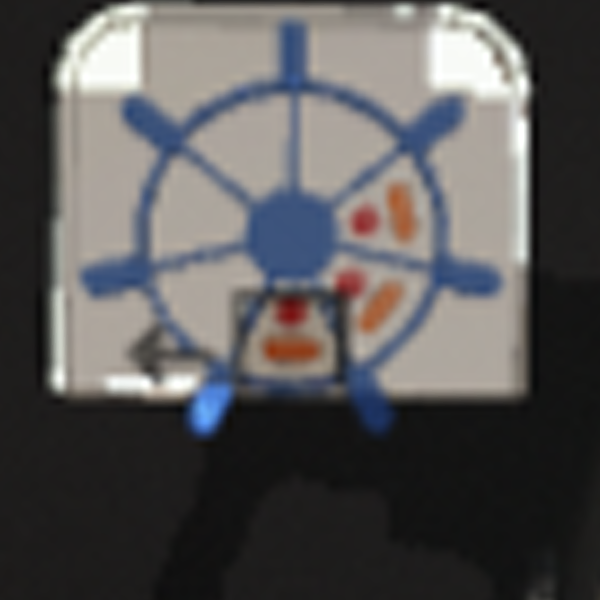

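The first filled pocket (pills at (292,330)) is centred in the opening, the lobes are symmetric, and the arm is clear. Handing in.

```bash
python3 -c "
from workcell import finish_job
print(finish_job())"
```

```text
the job is handed in; nothing more can be done
None
```

I turned the wheel four clicks the arrow's way, and the last picture shows the first filled pocket centred in the opening; the dispenser slid about 4 mm on the second click (limit 20 mm), the arm stayed clear of the other objects, and the job is handed in with no verdict returned.

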